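# Lift the split retaining ring of a magnifier lens

### The job

On the jeweller's bench stand two small lens cells; one is closed by a split retaining ring whose one end is bent outward as a flat ear. Take up the pointed pick, put its tip under that ear and lift until the ear stands about 25 mm higher than before and the ring leans up out of its groove, then lay the pick down flat on the bench clear of the ring. Lift the ring only with the pick, never with the gripper, and leave the ball-ended burnisher where it lies.

Things in the scene. Friction and masses are not known exactly. Their poses are not given: they have to be found in the camera images.
- ring: Split ring, dark steel, 67 mm outside, 3.5 mm thick, level in its aluminium lens cell (76 mm across, 38 high; foot 88 across, 8 high; fixed). Origin on its heel, 34 mm above the bench, 31 mm from ring centre; -x points across the ring and along the ear. The heel is captive: lifting the ear (0.4 N) tilts the ring about y, up to 1.3 rad; friction holds it there. The other cell's ring is closed, earless.
- ear (a point): Underside of the ring's ear, 81.5 mm along the ring's -x from its heel, 32.5 mm above the bench. The ear is a flat level tab at one end of the ring, beside its 18 mm gap: 14 mm wide, 3 mm thick, 25 mm of it free outside the cell's wall (12.5 mm to either side of this point). Below it is only bench and, within 6 mm of the wall, the 8 mm foot. Axes as the ring's.
- pick: Pick on the bench, 60 g. Origin on the handle's underside near its middle; x along the pick to its point, z up. Wooden handle 20 mm wide, 22 high, x from -45 to 33 mm; brass ferrule to 45; then a straight steel shank, 6 mm thick (4.4 mm over its last 18 mm), that ends in a plain point at x = 105 mm, 11 mm above the underside.
- burnisher: The other hand tool on the bench, to be left alone: same handle and origin as the pick, but a shorter shank that ends in an 18 mm steel ball 80 mm ahead of the origin.

How it is judged:
By the outcome, as a careful person would: the job done as asked, in the order asked, and still so for the second after the job is handed in, with the robot touching nothing.
It also fails if it takes over 58 s, if anything falls off the work surface, if the arm or the gripper's body presses on something with over 40 N, if the wrist force passes 120 N, or if a joint passes its speed limit or range.

### The arm

A 6-joint arm with a two-finger parallel gripper is mounted at the origin on the work surface. World frame = base frame: x ahead of the robot, y to its left, z up, the work surface at z = 0. Lengths are in m, angles in rad, forces in N, time in s.
With the tool pointing down it reaches from about 0.3 to 0.775 m from the base axis. Payload 14.6 kg.
Tool frame: the origin (TCP) lies between the finger pads; the fingertips stand 8 mm ahead of it and the grasp point (between the pads) lies 11 mm behind it; x points along the fingers, y is the direction in which the jaws open and shut, and the axes are right-handed (so a half turn about x gives the same grasp; the last joint's range is limited). The gripper opens to 94 mm and grips with 3 to 60 N. Pads are 16 mm wide; open, the fingers measure 119 mm over their backs; the gripper's body (75 mm by 177 mm) begins 78 mm behind the grasp point.
Start: joints at [1.274, 0.3, 1.521, -0, 1.321, -0.067], TCP at [0.125, 0.536, 0.213] pointing down, gripper open.
Joint ranges: [-3.03, 3.03], [-0.79, 2.21], [0.23, 2.52], [-1.04, 4.18], [0, 3.07], [-2.55, 2.55]. Speed limits (rad/s): [2.22, 2.22, 2.57, 3.14, 3.14, 3.14].

### API

Orientations are given as [roll, pitch, yaw] about the fixed x, y, z axes, in that order (R = Rz(yaw) Ry(pitch) Rx(roll)).
In Python, from station import ctrl gives the robot as it stands.
- The arm moves only by the shell command python3 -m creep 'ROWS' [FORCE]. ROWS is a JSON object of lists of equal length, an entry for each row: "hand": the closure, from -1 (fully open) to 1 (shut); "slide": the shift along the tool's x, y, z in m, a list of three; "spin": the turn about the tool's x in degrees. A call has 1 to 12 rows; each row is the pose to reach, as a shift and turn from the pose commanded when the call began, along the tool's axes at that moment; what a row does not reach only later rows make up. A row lasts 1/12 s, in which the tool goes at most 41.7 mm and 7.16 degrees, less where a joint would pass 70% of its speed; a pose out of reach is approached as far as the arm can. A call with a gripper value outside its range is refused whole. The fingers move at their own pace and stop on an object; FORCE is the grip in N (left out, the last holds). Time passes only in rows, so rows that repeat a pose let the fingers close. It gives the time, the measured TCP pose, the force and the opening at its end, in the units of the state.
- ctrl.get_obs(): the state, without advancing time (a new reading comes with each control period).
- ctrl.camera(name): name is "scene" or "side" or "wrist"; returns the picture (420x560x3 uint8, red, green, blue); there is no depth.
- ctrl.calibration(name): a dict with "K" (3x3 intrinsics, pixels), "R" (3x3) and "t" (3): a world point X has camera coordinates R X + t. Camera axes: x right, y down, z forward; pixel columns grow to the right and rows downward; lengths in m; the calibration is good to about 2 mm. The wrist camera is an equidistant fisheye: a pixel r from the principal point sees the ray r / f radians off the axis. A picture is of the moment at which its call begins: read the wrist's pose just before it. calibration takes no time and is no camera call; for the wrist camera it gives the pose at the moment of the call.
- ctrl.hand_in(): hands the job in, once; it reports no verdict.
The state is a dict: "time_s": time; "qpos": joint angles; "joint_vel": joint speeds; "tau": joint torques, N m; "ee_pos": TCP position; "eef_rot": TCP orientation; "force": force on the tool from outside, world axes, zero at the start; "moment": the same for the moment, N m; "grip_width": finger opening in m.
Only numpy, scipy, OpenCV 4.12 (cv2) and the standard library are available. Lean on these libraries where they do the work, as an engineer would, in place of code of your own. Each camera call takes 0.05 s, during which the arm holds its last target.

## Working session

There is one attempt and no reset: what is moved stays moved. The work goes in short steps, Python scripts to look and compute and a shell command to move; the robot and the scene stay as the last step left them, time stands still between calls to the robot, and variables do not carry over. Pictures are saved under pics/ and viewed, and the job is handed in when it is done.

```bash
ls; mkdir -p pics; python3 - <<'E'
from station import ctrl
import cv2
o=ctrl.get_obs(); print(o)
for n in ("scene","side","wrist"):
    c=ctrl.calibration(n); print(n,c)
    cv2.imwrite(f"pics/{n}0.png",ctrl.camera(n)[:,:,::-1])
E
```

```text
pics
{'time_s': 0.0, 'qpos': array([ 1.27443290e+00,  3.00458884e-01,  1.52157876e+00,  4.15031721e-05,
        1.32067161e+00, -6.66071254e-02]), 'joint_vel': array([ 0.00073161, -0.00051057, -0.00146228, -0.00236835, -0.00078466,
       -0.00105179]), 'tau': array([ 5.61427732e-04, -5.31784201e+01, -3.52737808e+01,  7.08972942e-02,
        2.43730098e-02, -7.03275646e-05]), 'ee_pos': array([0.12518187, 0.53531334, 0.212894  ]), 'eef_rot': array([-1.67339022,  1.569679  , -1.90315682]), 'force': array([ 0.5579053 , -0.64076157,  0.36205473]), 'moment': array([-0.04212581, -0.0202046 , -0.02464537]), 'grip_width': 0.0938972901024831}
scene {'K': array([[461.13816189,   0.        , 285.14484292],
       [  0.        , 461.13816189, 211.80440949],
       [  0.        ,   0.        ,   1.        ]]), 'R': array([[ 0.61693264,  0.78697589,  0.00794181],
       [ 0.56210283, -0.4335405 , -0.70433163],
       [-0.55084891,  0.43898928, -0.70982666]]), 't': array([-0.33972054, -0.28032577,  1.44265993])}
side {'K': array([[396.58082711,   0.        , 280.83119071],
       [  0.        , 396.58082711, 201.37430579],
       [  0.        ,   0.        ,   1.        ]]), 'R': array([[ 0.78476667, -0.61959102,  0.01575597],
       [-0.43077993, -0.56354543, -0.70487247],
       [ 0.44561186,  0.54637306, -0.70915904]]), 't': array([-0.4477545 ,  0.29460523,  0.63132773])}
wrist {'K': array([[325.1922621 ,   0.        , 284.79596031],
       [  0.        , 325.1922621 , 211.77216099],
       [  0.        ,   0.        ,   1.        ]]), 'R': array([[ 0.22768699,  0.97373253, -0.00189775],
       [ 0.94652539, -0.22086683,  0.23517554],
       [ 0.22857892, -0.05534268, -0.97195106]]), 't': array([-0.54967805, -0.02629028,  0.38845864])}
```

View pics/scene0.png

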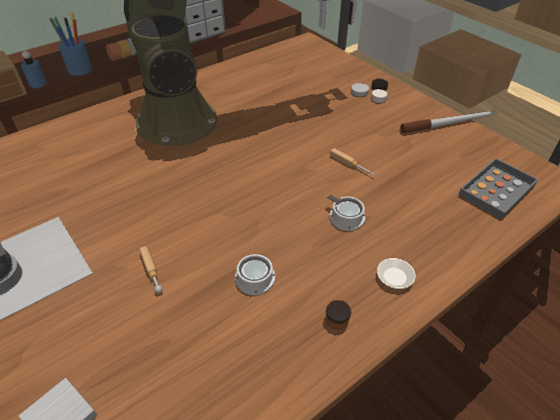

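View pics/side0.png

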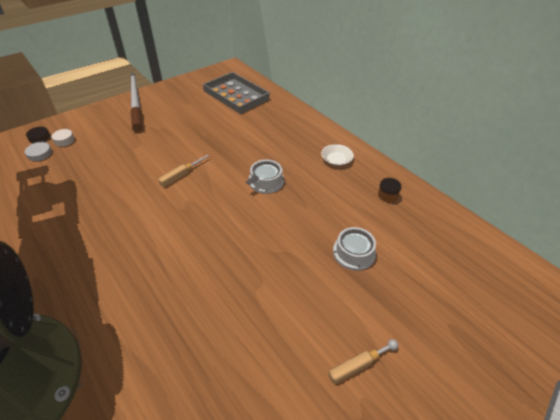

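View pics/wrist0.png

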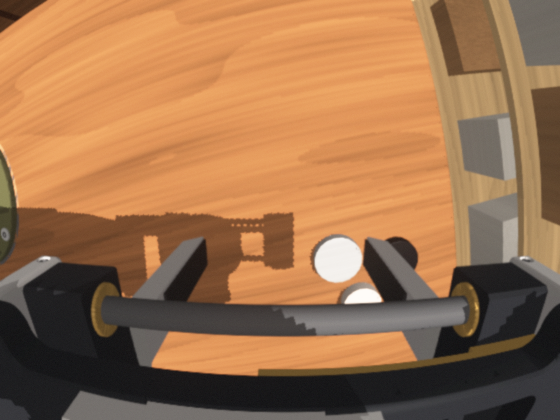

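```bash
python3 - <<'E'
import cv2
a=cv2.imread("pics/scene0.png"); b=cv2.imread("pics/side0.png")
A=cv2.resize(a[140:240,320:400],None,fx=6,fy=6,interpolation=cv2.INTER_CUBIC)
B=cv2.resize(b[145:205,150:295],None,fx=5.5,fy=5.5,interpolation=cv2.INTER_CUBIC)
cv2.imwrite("pics/zs0.png",A); cv2.imwrite("pics/zd0.png",B)
E
```

```text
(no output)
```

View pics/zs0.png

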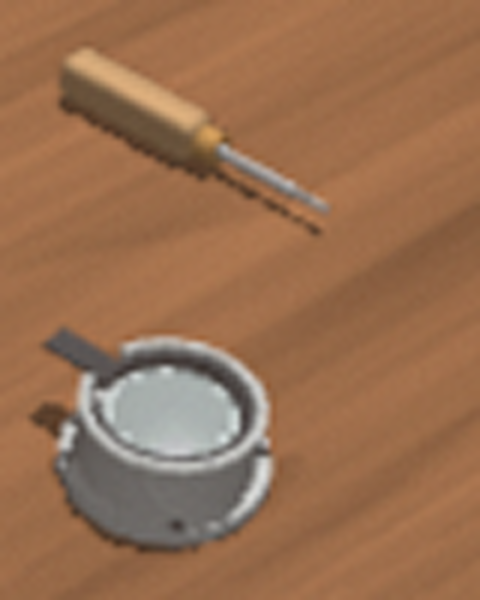

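View pics/zd0.png

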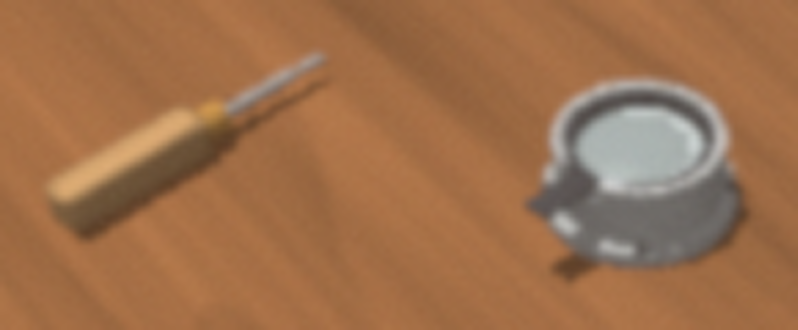

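```bash
cat > h.py <<'E'
import numpy as np
from station import ctrl
def P(n):
    c=ctrl.calibration(n); return c["K"]@np.c_[c["R"],c["t"]],c
def tri(pts):
    A=[]
    for n,(u,v) in pts.items():
        M,_=P(n); A+= [u*M[2]-M[0], v*M[2]-M[1]]
    A=np.array(A); x=np.linalg.lstsq(A[:,:3],-A[:,3],rcond=None)[0]; return x
def plane(n,uv,z):
    c=ctrl.calibration(n); d=c["R"].T@np.linalg.solve(c["K"],[*uv,1]); o=-c["R"].T@c["t"]
    return o+d*(z-o[2])/d[2]
def proj(n,X):
    M,_=P(n); p=M@np.r_[X,1]; return p[:2]/p[2]
E
python3 - <<'E'
from h import *
S=lambda x,y:((x+.5)/6+319.5,(y+.5)/6+139.5)
D=lambda x,y:((x+.5)/5.5+149.5,(y+.5)/5.5+144.5)
for n,s,d,z in [("tip",S(328,211),D(324,56),.011),("base",S(219,149),D(229,108),.012),("handle rear top",S(75,60),D(57,192),.022),("handle front top",S(200,126),D(196,115),.022),("rim",S(172,405),D(639,137),.038),("earend",S(54,337),D(536,204),.034)]:
    print(n,tri({"scene":s,"side":d}).round(4),plane("scene",s,z).round(4),plane("side",d,z).round(4))
E
```

```text
tip [0.5633 0.2976 0.0104] [0.5631 0.2984 0.011 ] [0.5625 0.2949 0.011 ]
base [0.5058 0.2842 0.016 ] [0.5019 0.2892 0.012 ] [0.5074 0.2871 0.012 ]
handle rear top [0.4168 0.2756 0.0179] [0.4204 0.272  0.022 ] [0.4153 0.2706 0.022 ]
handle front top [0.4904 0.2865 0.0184] [0.4926 0.2844 0.022 ] [0.4884 0.2803 0.022 ]
rim [0.6288 0.1342 0.0368] [0.6292 0.1341 0.038 ] [0.6276 0.1318 0.038 ]
earend [0.568  0.1249 0.0359] [0.5667 0.1262 0.034 ] [0.5692 0.1271 0.034 ]
```

```bash
cat >> h.py <<'E'
from scipy.spatial.transform import Rotation as Ro
def tool():
    o=ctrl.get_obs(); return Ro.from_euler("xyz",o["eef_rot"]).as_matrix(),o["ee_pos"],o
def go(target,heading_y=None):
    R,p,o=tool(); print("R",R.round(3).tolist(),"p",p.round(4),"t",round(o["time_s"],2),"w",round(o["grip_width"],4))
    print("slide",(R.T@(np.array(target)-p)).round(4))
    if heading_y is not None:
        d=np.array([np.cos(heading_y),np.sin(heading_y),0]); l=R.T@d
        a=np.degrees(np.arctan2(l[2],l[1])); print("spin",round(a,2),"or",round((a+360)%360-180,2))
E
python3 - <<'E'
from h import *
h=np.arctan2(.0242,.146); print(h)
go([.459,.279,.11],h+np.pi/2)
E
```

```text
0.1642599862466707
R [[-0.0, 0.228, 0.974], [-0.001, 0.974, -0.228], [-1.0, -0.001, -0.0]] p [0.1252 0.5354 0.213 ] t 0.15 w 0.0939
slide [ 0.1032 -0.1735  0.3834]
spin -22.58 or 157.42
```

```bash
python3 -m creep '{"hand":[-1,-1,-1,-1,-1,-1,-1,-1,-1,-1,-1,-1],"slide":[[0.005,-0.015,0.03],[0.01,-0.03,0.065],[0.02,-0.045,0.1],[0.03,-0.06,0.135],[0.04,-0.08,0.17],[0.05,-0.095,0.205],[0.06,-0.11,0.24],[0.07,-0.125,0.275],[0.08,-0.14,0.31],[0.09,-0.155,0.345],[0.1,-0.17,0.375],[0.103,-0.1735,0.3834]],"spin":[-2,-4,-6,-9,-12,-15,-18,-20,-22,-22.6,-22.6,-22.6]}' 30
python3 -m creep '{"hand":[-1,-1],"slide":[[0,0,0],[0,0,0]],"spin":[0,0]}'
python3 - <<'E'
from h import *
import cv2
go([.459,.279,.011])
c=ctrl.calibration("wrist"); np.savez("w1.npz",**c)
cv2.imwrite("pics/w1.png",ctrl.camera("wrist")[:,:,::-1])
E
```

```text
time_s: 1.15
ee_pos: [0.4613, 0.2761, 0.1088]
eef_rot: [-2.583, 1.569, -2.421]
force: [-0.8, 0.1, -0.3]
grip_width: 0.0937
time_s: 1.32
ee_pos: [0.4587, 0.2794, 0.1103]
eef_rot: [-3.078, 1.57, -2.914]
force: [-0.0, -0.3, 0.3]
grip_width: 0.0939
R [[-0.001, -0.163, 0.987], [-0.0, 0.987, 0.163], [-1.0, -0.0, -0.001]] p [0.4587 0.2794 0.1103] t 1.32 w 0.0939
slide [ 0.0993 -0.0005  0.0003]
```

View pics/w1.png

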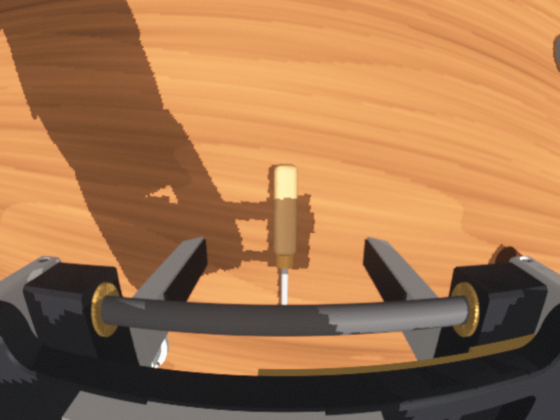

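The wrist view shows the handle between the open jaws: rear end (285,166), ferrule (285,256–268), shank running to (285,305) where the palm bar hides it. I'll cast these rays onto their known heights.

```bash
cat >> h.py <<'E'
def wray(c,uv,z):
    K=c["K"]; dx=(uv[0]-K[0,2]);dy=(uv[1]-K[1,2]); r=np.hypot(dx,dy); th=r/K[0,0]
    d=np.array([np.sin(th)*dx/r,np.sin(th)*dy/r,np.cos(th)]); d=c["R"].T@d; o=-c["R"].T@c["t"]
    return o+d*(z-o[2])/d[2]
E
python3 - <<'E'
from h import *
c=np.load("w1.npz")
R,p,o=tool()
for uv,z in [((285.5,166),.022),((284.5,255),.022),((284.5,268),.018),((284.7,300),.013)]:
    X=wray(c,uv,z); print(X.round(4),(R.T@(X-p)).round(4))
E
```

```text
[0.4183 0.2728 0.022 ] [ 0.0887 -0.0006 -0.0408]
[0.4925 0.2842 0.022 ] [ 0.0887 -0.0015  0.0344]
[0.5062 0.2865 0.018 ] [ 0.0927 -0.0015  0.0482]
[0.5406 0.2923 0.013 ] [ 0.0977 -0.0014  0.0831]
```

```bash
python3 -m creep '{"hand":[-1,-1,-1,-1,-1,-1,-1,0.2,1,1,1,1],"slide":[[0.025,-0.001,0.002],[0.05,-0.001,0.002],[0.07,-0.001,0.002],[0.085,-0.001,0.002],[0.095,-0.001,0.002],[0.0985,-0.001,0.002],[0.0985,-0.001,0.002],[0.0985,-0.001,0.002],[0.0985,-0.001,0.002],[0.0985,-0.001,0.002],[0.0985,-0.001,0.002],[0.0985,-0.001,0.002]],"spin":[0,0,0,0,0,0,0,0,0,0,0,0]}' 30
python3 -m creep '{"hand":[1,1,1,1],"slide":[[0,0,0],[0,0,0],[0,0,0],[0,0,0]],"spin":[0,0,0,0]}'

```

```text
time_s: 2.37
ee_pos: [0.4614, 0.2787, 0.0124]
eef_rot: [0.278, 1.57, 0.443]
force: [0.1, -0.7, 1.1]
grip_width: 0.0644
time_s: 2.7
ee_pos: [0.4612, 0.2786, 0.0119]
eef_rot: [-2.546, 1.571, -2.381]
force: [-0.3, -0.5, -0.2]
grip_width: 0.0376
```

```bash
python3 -m creep '{"hand":[1,1,1,1,1,1],"slide":[[0,0,0],[0,0,0],[0,0,0],[0,0,0],[0,0,0],[0,0,0]],"spin":[0,0,0,0,0,0]}'

```

```text
time_s: 3.2
ee_pos: [0.4612, 0.2786, 0.0119]
eef_rot: [0.883, 1.571, 1.048]
force: [0.5, 0.1, -0.8]
grip_width: 0.0198
```

```bash
python3 -m creep '{"hand":[1,1,1,1,1,1,1,1,1,1,1,1],"slide":[[-0.005,0,0],[-0.01,0,0],[-0.01,-0.01,-0.02],[-0.01,-0.03,-0.04],[-0.01,-0.055,-0.058],[-0.01,-0.08,-0.058],[-0.01,-0.105,-0.058],[-0.01,-0.13,-0.058],[-0.01,-0.15,-0.058],[-0.01,-0.163,-0.058],[-0.01,-0.168,-0.058],[-0.01,-0.168,-0.058]],"spin":[0,0,0,0,0,0,0,0,0,0,0,0]}'
python3 -m creep '{"hand":[1,1],"slide":[[0,0,0],[0,0,0]],"spin":[0,0]}'
python3 - <<'E'
from h import *
import cv2
tool_=tool(); print(tool_[1])
c=ctrl.calibration("wrist"); np.savez("w2.npz",**c)
for n in ("wrist","scene","side"):
    im=ctrl.camera(n)[:,:,::-1]; cv2.imwrite(f"pics/{n}2.png",im)
    if n!="wrist":
        x,y=proj(n,[.578,.127,.03]).astype(int); print(n,x-60,y-40)
        cv2.imwrite(f"pics/z{n}2.png",cv2.resize(im[y-40:y+40,x-60:x+40],None,fx=7,fy=7,interpolation=cv2.INTER_CUBIC))
E
```

```text
time_s: 4.2
ee_pos: [0.4319, 0.1028, 0.0224]
eef_rot: [-0.001, 1.57, 0.162]
force: [0.3, -0.7, -0.4]
grip_width: 0.0196
time_s: 4.37
ee_pos: [0.4315, 0.1041, 0.0221]
eef_rot: [0.282, 1.571, 0.447]
force: [-0.4, 0.6, -0.3]
grip_width: 0.0197
[0.43150758 0.1040692  0.02208422]
scene 271 159
side 190 141
```

View pics/wrist2.png

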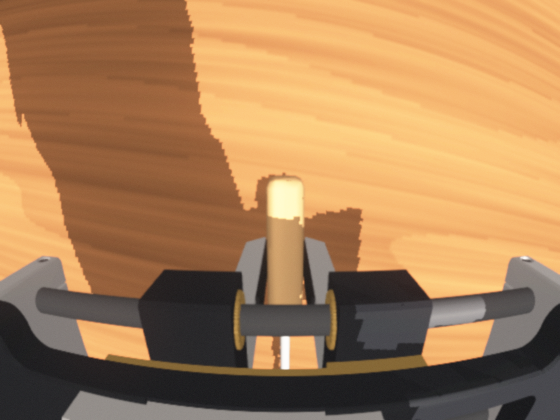

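View pics/zscene2.png

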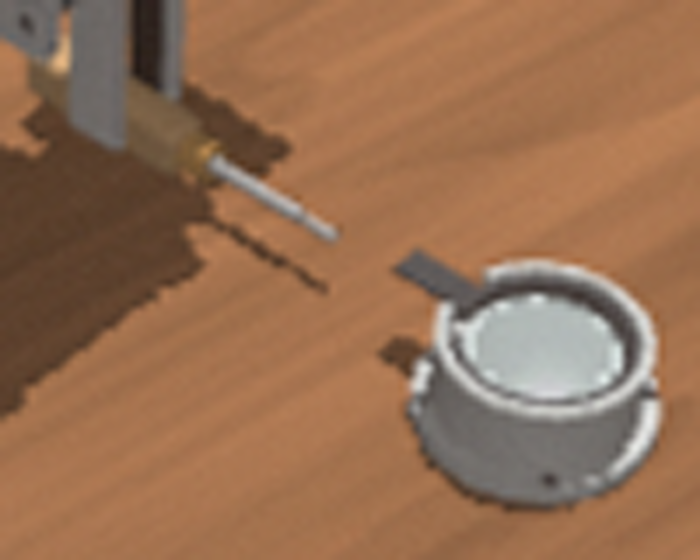

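View pics/zside2.png

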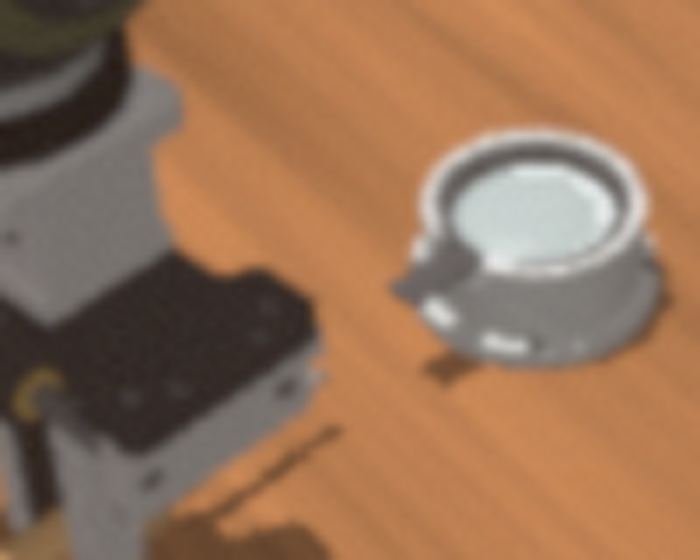

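```bash
python3 - <<'E'
from h import *
S=lambda x,y:((x+.5)/7+270.5,(y+.5)/7+158.5)
D=lambda x,y:((x+.5)/7+189.5,(y+.5)/7+140.5)
print("tip",plane("scene",S(337,237),.0212),"base",plane("scene",S(212,167),.0212))
for n,p in [("cornerL",(419,249)),("cornerR",(395,268)),("rootL",(484,284)),("rootR",(462,309))]:
    print(n,plane("scene",S(*p),.0355).round(4))
print("rim",plane("scene",S(545,339),.038),plane("side",D(534,202),.038))
print("side earend",plane("side",D(403,285),.0345), tri({"side":D(403,285),"scene":S(407,259)}))
R,p,o=tool(); print("tip pred from tcp", p+R[:,2]*.103)
E
```

```text
tip [0.53221345 0.12423035 0.0212    ] base [0.47417282 0.11238407 0.0212    ]
cornerL [0.5662 0.1327 0.0355]
cornerR [0.5684 0.1191 0.0355]
rootL [0.594  0.1388 0.0355]
rootR [0.5987 0.1238 0.0355]
rim [0.62930333 0.13469724 0.038     ] [0.62794275 0.13192544 0.038     ]
side earend [0.56990005 0.12762406 0.0345    ] [0.56838816 0.12495955 0.03687554]
tip pred from tcp [0.53303174 0.12095142 0.02197257]
```

```bash
python3 -m creep '{"hand":[1,1,1,1,1,1,1,1],"slide":[[0,-0.001,0.008],[0,-0.002,0.016],[0,-0.002,0.024],[0,-0.002,0.032],[0,-0.002,0.04],[0,-0.002,0.046],[0,-0.002,0.046],[0,-0.002,0.046]],"spin":[0,0,0,0,0,0,0,0]}'
python3 - <<'E'
from h import *
import cv2
tool_=tool(); print(tool_[1],tool_[2]["force"])
for n in ("scene","side"):
    im=ctrl.camera(n)[:,:,::-1]; cv2.imwrite(f"pics/{n}3.png",im)
    x,y=proj(n,[.578,.127,.03]).astype(int); print(n,x-40,y-35)
    cv2.imwrite(f"pics/z{n}3.png",cv2.resize(im[y-35:y+35,x-40:x+40],None,fx=8,fy=8,interpolation=cv2.INTER_CUBIC))
E
```

```text
time_s: 5.18
ee_pos: [0.4772, 0.1089, 0.0217]
eef_rot: [3.085, 1.57, -3.034]
force: [-0.1, 0.3, -0.6]
grip_width: 0.02
[0.47724765 0.10894042 0.02172782] [-0.1026662   0.33439831 -0.61300135]
scene 291 164
side 210 146
```

View pics/zscene3.png

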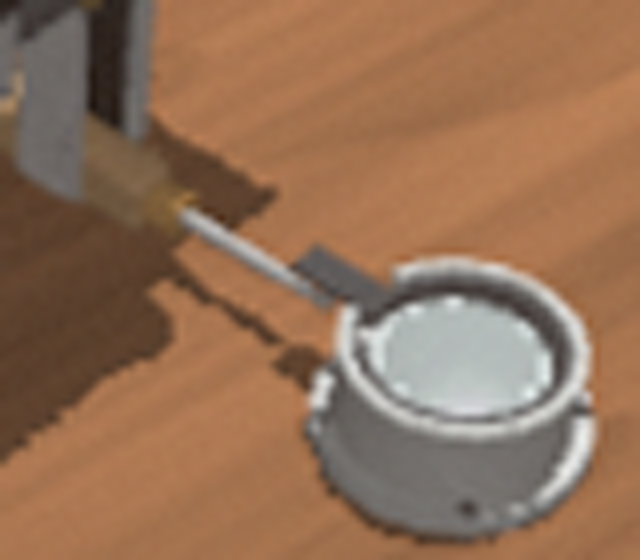

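View pics/zside3.png

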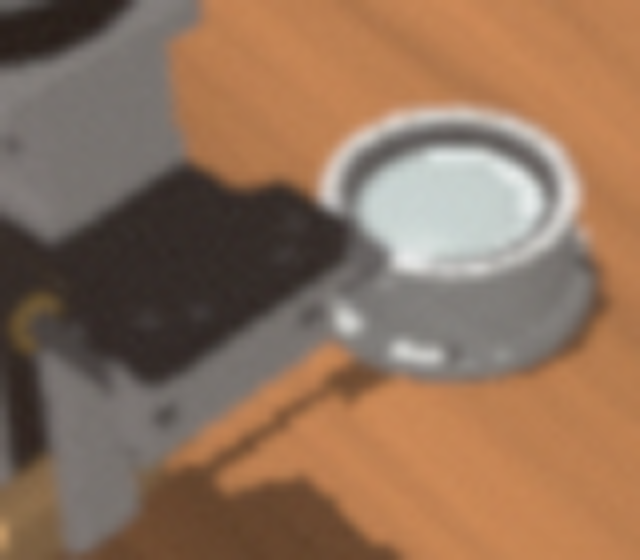

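The scene view shows the tip at about (330,302) in the crop, below the ear. Raised by the 10 mm height gap it falls on the ear's centreline, about 11 mm in. Both shadows agree. Now lifting, stopping short of the full height to measure.

```bash
python3 -m creep '{"hand":[1,1,1,1,1,1,1,1,1,1,1,1],"slide":[[-0.003,0,0],[-0.006,0,0],[-0.009,0,0],[-0.012,0,0],[-0.015,0,0],[-0.018,0,0],[-0.021,0,0],[-0.024,0,0],[-0.027,0,0],[-0.03,0,0],[-0.032,0,0],[-0.032,0,0]],"spin":[0,0,0,0,0,0,0,0,0,0,0,0]}'
python3 -m creep '{"hand":[1,1],"slide":[[0,0,0],[0,0,0]],"spin":[0,0]}'
python3 - <<'E'
from h import *
import cv2
tool_=tool(); print(tool_[1],tool_[2]["force"])
for n in ("scene","side"):
    im=ctrl.camera(n)[:,:,::-1]; cv2.imwrite(f"pics/{n}4.png",im)
    x,y=proj(n,[.578,.127,.03]).astype(int); print(n,x-40,y-45)
    cv2.imwrite(f"pics/z{n}4.png",cv2.resize(im[y-45:y+30,x-40:x+45],None,fx=8,fy=8,interpolation=cv2.INTER_CUBIC))
E
```

```text
time_s: 6.28
ee_pos: [0.4774, 0.109, 0.0544]
eef_rot: [0.02, 1.57, 0.185]
force: [-0.9, -0.3, -0.6]
grip_width: 0.0196
time_s: 6.45
ee_pos: [0.4772, 0.1089, 0.0539]
eef_rot: [-2.807, 1.571, -2.642]
force: [0.6, 1.3, -1.0]
grip_width: 0.0197
[0.47719175 0.10891944 0.05386187] [ 0.61159286  1.31572056 -1.00888628]
scene 291 154
side 210 136
```

View pics/zscene4.png

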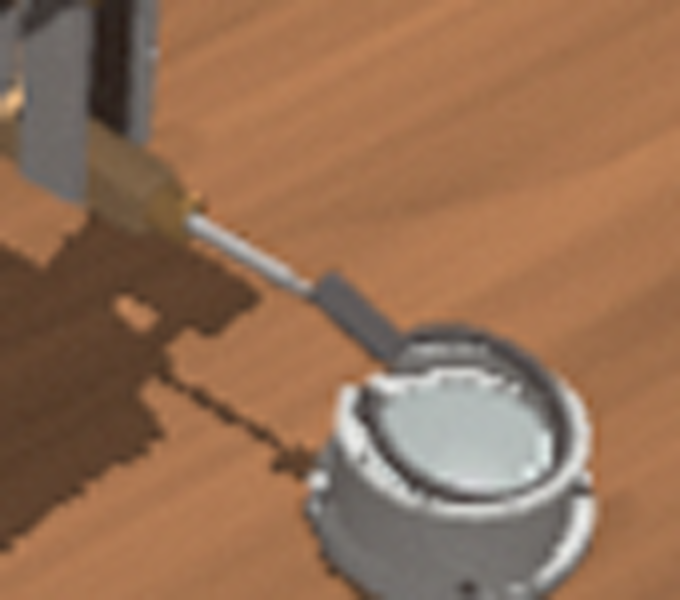

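View pics/zside4.png

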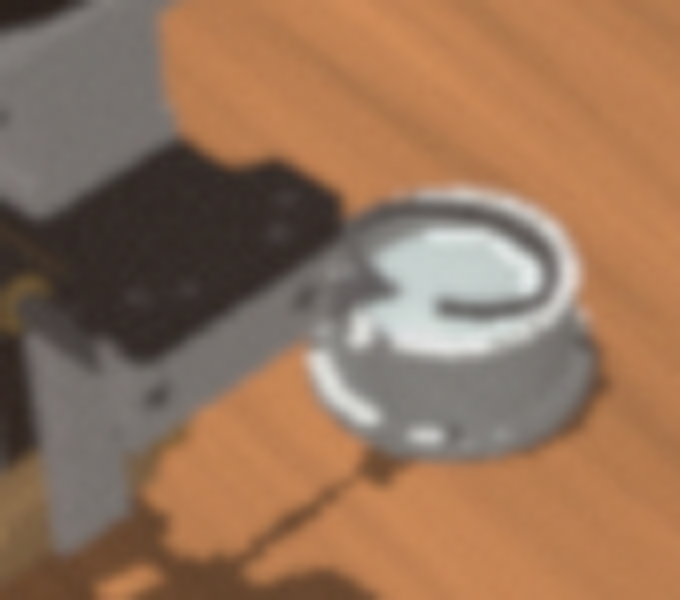

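```bash
cat >> h.py <<'E'
def vplane(n,uv,cen,hd):
    c=ctrl.calibration(n); d=c["R"].T@np.linalg.solve(c["K"],[*uv,1]); o=-c["R"].T@c["t"]
    nn=np.array([-np.sin(hd),np.cos(hd),0]); s=-(nn@(o-np.r_[cen,0]))/(nn@d); X=o+s*d
    a=np.array([np.cos(hd),np.sin(hd),0]); return np.r_[X, -(a@(X-np.r_[cen,0]))+.031]  # last: distance from heel along -x
E
python3 - <<'E'
from h import *
S=lambda x,y:((x+.5)/7+270.5,(y+.5)/7+158.5)
T=lambda x,y:((x+.5)/8+290.5,(y+.5)/8+153.5)
cen=[.629,.1345]
for hd in (.14,.165):
    for nm,q in [("before end",S(407,259)),("before root",S(473,297)),("now end",T(323,283)),("now root",T(392,355))]:
        print(hd,nm,vplane("scene",q,cen,hd).round(4))
E
```

```text
0.14 before end [0.5674 0.1258 0.0354 0.0932]
0.14 before root [0.5975 0.1301 0.0368 0.0628]
0.14 now end [0.572  0.1265 0.0609 0.0885]
0.14 now root [0.6005 0.1305 0.0493 0.0598]
0.165 before end [0.5687 0.1245 0.0371 0.0921]
0.165 before root [0.5981 0.1294 0.0377 0.0623]
0.165 now end [0.5732 0.1252 0.0625 0.0875]
0.165 now root [0.6011 0.1299 0.0501 0.0593]
```

```bash
python3 -m creep '{"hand":[1,1,1,1,1],"slide":[[-0.0015,0,0],[-0.003,0,0],[-0.004,0,0],[-0.004,0,0],[-0.004,0,0]],"spin":[0,0,0,0,0]}'
python3 -m creep '{"hand":[1,1,1,1,1],"slide":[[0.002,0,0],[0.004,0,0],[0.006,0,0],[0.006,0,0],[0.006,0,0]],"spin":[0,0,0,0,0]}'
python3 - <<'E'
from h import *
import cv2
tool_=tool(); print(tool_[1],tool_[2]["force"])
for n in ("scene",):
    im=ctrl.camera(n)[:,:,::-1]; cv2.imwrite(f"pics/{n}5.png",im)
    x,y=proj(n,[.578,.127,.03]).astype(int); print(n,x-40,y-45)
    cv2.imwrite(f"pics/z{n}5.png",cv2.resize(im[y-45:y+30,x-40:x+45],None,fx=8,fy=8,interpolation=cv2.INTER_CUBIC))
E
```

```text
time_s: 6.97
ee_pos: [0.4773, 0.1089, 0.058]
eef_rot: [-0.136, 1.571, 0.029]
force: [-1.3, 0.5, -0.2]
grip_width: 0.0198
time_s: 7.38
ee_pos: [0.4771, 0.1089, 0.0517]
eef_rot: [-3.108, 1.57, -2.943]
force: [0.0, -0.3, -0.5]
grip_width: 0.02
[0.47713593 0.10891521 0.05173954] [ 0.02749726 -0.32571751 -0.45122268]
scene 291 154
```

View pics/zscene5.png

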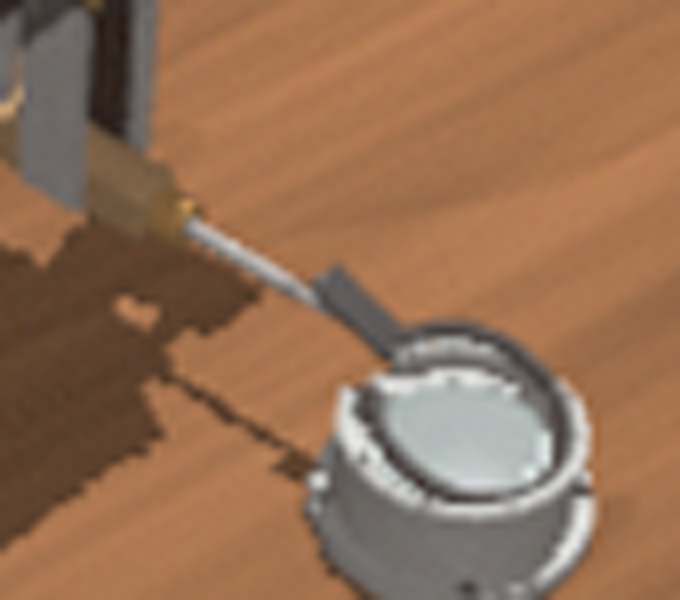

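```bash
python3 -m creep '{"hand":[1,1,1,1,1,1,1],"slide":[[0.001,0,-0.008],[0.001,0,-0.018],[0,0,-0.03],[0,0,-0.042],[0,0,-0.05],[0,0,-0.05],[0,0,-0.05]],"spin":[0,0,0,0,0,0,0]}'
python3 - <<'E'
from h import *
import cv2
tool_=tool(); print(tool_[1],tool_[2]["force"])
for n in ("scene","side"):
    im=ctrl.camera(n)[:,:,::-1]; cv2.imwrite(f"pics/{n}6.png",im)
    x,y=proj(n,[.578,.127,.03]).astype(int); print(n,x-40,y-45)
    cv2.imwrite(f"pics/z{n}6.png",cv2.resize(im[y-45:y+30,x-40:x+45],None,fx=8,fy=8,interpolation=cv2.INTER_CUBIC))
E
```

```text
time_s: 8.02
ee_pos: [0.428, 0.1008, 0.0522]
eef_rot: [-0.003, 1.57, 0.161]
force: [-0.6, 0.5, -0.4]
grip_width: 0.0196
[0.42801113 0.10076245 0.05219399] [-0.64277347  0.50352452 -0.41920606]
scene 291 154
side 210 136
```

View pics/zscene6.png

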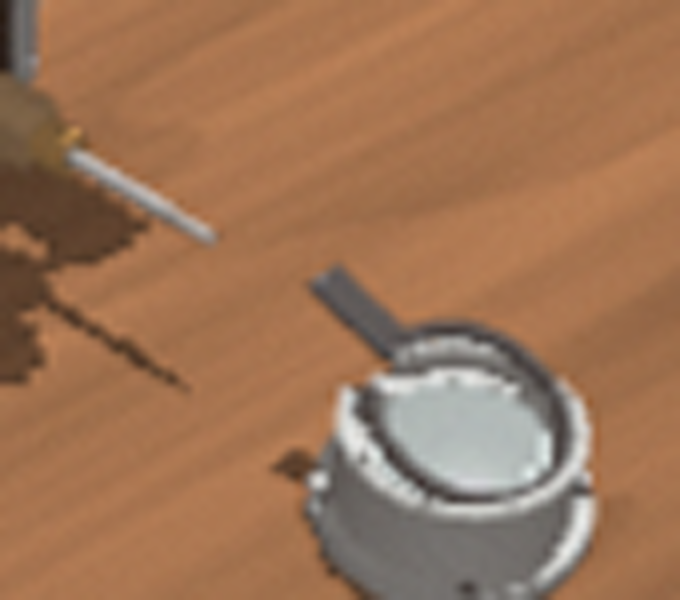

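View pics/zside6.png

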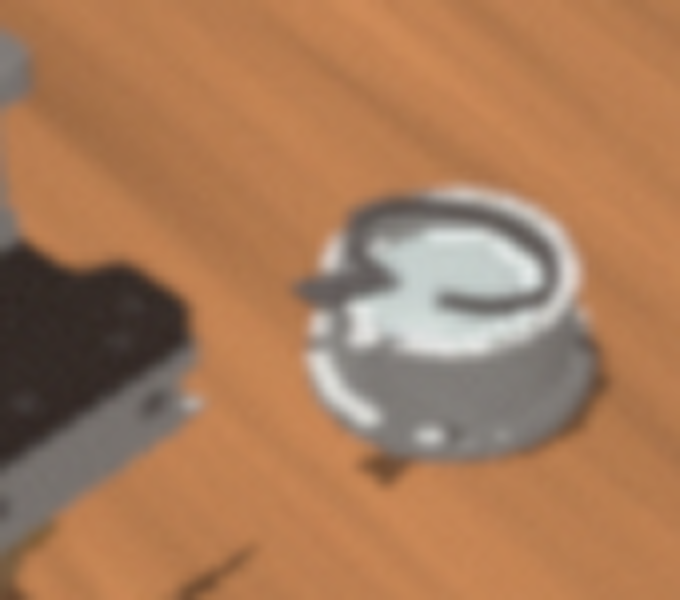

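```bash
python3 - <<'E'
from h import *
S=lambda x,y:((x+.5)/7+270.5,(y+.5)/7+158.5)
D=lambda x,y:((x+.5)/7+189.5,(y+.5)/7+140.5)
T=lambda x,y:((x+.5)/8+290.5,(y+.5)/8+153.5)
U=lambda x,y:((x+.5)/8+209.5,(y+.5)/8+135.5)
cen=[.629,.1345]
for hd in (.14,.165):
    for nm,q in [("before end",S(407,259)),("now end",T(323,275)),("now end+2",T(323,277))]:
        print(hd,nm,vplane("scene",q,cen,hd).round(4))
print(tri({"side":D(403,285),"scene":S(407,259)}),tri({"side":U(299,289),"scene":T(323,275)}))
E
```

```text
0.14 before end [0.5674 0.1258 0.0354 0.0932]
0.14 now end [0.5717 0.1264 0.064  0.0889]
0.14 now end+2 [0.5718 0.1264 0.0633 0.0888]
0.165 before end [0.5687 0.1245 0.0371 0.0921]
0.165 now end [0.5729 0.1252 0.0656 0.0879]
0.165 now end+2 [0.573  0.1252 0.0648 0.0878]
[0.56838816 0.12495955 0.03687554] [0.57098028 0.12737593 0.06334816]
```

```bash
python3 -m creep '{"hand":[1,1,1,1,1,1,1,1,1,1,1,1],"slide":[[0,0.015,-0.01],[0,0.035,-0.01],[0,0.06,-0.01],[0,0.085,0],[0,0.11,0.01],[0,0.127,0.01],[0.008,0.135,0.01],[0.018,0.135,0.01],[0.028,0.135,0.01],[0.034,0.135,0.01],[0.037,0.135,0.01],[0.037,0.135,0.01]],"spin":[0,0,0,0,0,0,0,0,0,0,0,0]}'
python3 -m creep '{"hand":[1,1],"slide":[[0,0,0],[0,0,0]],"spin":[0,0]}'
python3 - <<'E'
from h import *
R,p,o=tool(); print(p,o["force"])
E
```

```text
time_s: 9.12
ee_pos: [0.4154, 0.2346, 0.014]
eef_rot: [-2.835, 1.569, -2.671]
force: [0.4, 0.6, -0.4]
grip_width: 0.0197
time_s: 9.28
ee_pos: [0.416, 0.2353, 0.0153]
eef_rot: [0.258, 1.57, 0.422]
force: [-0.3, 0.0, -0.4]
grip_width: 0.0199
[0.41596294 0.23533538 0.01526859] [-0.26310186  0.00856894 -0.43664372]
```

Down another 3 mm or so to the height at which it was gripped, then open.

```bash
python3 -m creep '{"hand":[1,1,1,1,1],"slide":[[0.001,0,0],[0.002,0,0],[0.003,0,0],[0.003,0,0],[0.003,0,0]],"spin":[0,0,0,0,0]}'

```

```text
time_s: 9.7
ee_pos: [0.4156, 0.2356, 0.0119]
eef_rot: [-2.806, 1.571, -2.642]
force: [-0.0, -0.8, -1.2]
grip_width: 0.0196
```

```bash
python3 -m creep '{"hand":[0.5,0.4,0.2,0,0,0,-0.3,-0.3,-0.3,-0.3,-0.3,-0.3],"slide":[[0,0,0],[0,0,0],[0,0,0],[0,0,0],[0,0,0],[0,0,0],[0,0,0],[0,0,0],[0,0,0],[0,0,0],[0,0,0],[0,0,0]],"spin":[0,0,0,0,0,0,0,0,0,0,0,0]}'

```

```text
time_s: 10.7
ee_pos: [0.4157, 0.2356, 0.012]
eef_rot: [0.28, 1.571, 0.445]
force: [1.0, -0.1, 0.1]
grip_width: 0.0614
```

```bash
python3 -m creep '{"hand":[-0.3,-0.3,-0.3,-0.3,-0.3,-0.3,-0.3,-0.3,-0.3,-0.3,-0.3,-0.3],"slide":[[-0.006,0,0],[-0.014,0,0],[-0.025,0,0],[-0.045,0,0],[-0.07,0,0],[-0.1,0,0],[-0.13,0,-0.01],[-0.16,0,-0.03],[-0.17,0,-0.05],[-0.17,0,-0.07],[-0.17,0,-0.08],[-0.17,0,-0.08]],"spin":[0,0,0,0,0,0,0,0,0,0,0,0]}'
python3 -m creep '{"hand":[-0.3,-0.3,-0.3,-0.3],"slide":[[0,0,0],[0,0,0],[0,0,0],[0,0,0]],"spin":[0,0,0,0]}'
python3 - <<'E'
from h import *
import cv2
R,p,o=tool(); print(p,o["force"])
for n in ("scene","side"):
    im=ctrl.camera(n)[:,:,::-1]; cv2.imwrite(f"pics/{n}7.png",im)
    x,y=proj(n,[.578,.127,.03]).astype(int)
    cv2.imwrite(f"pics/z{n}7.png",cv2.resize(im[y-45:y+30,x-40:x+45],None,fx=8,fy=8,interpolation=cv2.INTER_CUBIC))
E
```

```text
time_s: 11.7
ee_pos: [0.3356, 0.2223, 0.1828]
eef_rot: [0.347, 1.57, 0.513]
force: [-0.2, -0.8, 0.1]
grip_width: 0.0615
time_s: 12.03
ee_pos: [0.3372, 0.2224, 0.1816]
eef_rot: [-2.783, 1.57, -2.619]
force: [0.1, -0.8, -0.6]
grip_width: 0.0612
[0.337154   0.22244316 0.18160681] [ 0.07455485 -0.77093425 -0.61431327]
```

View pics/scene7.png

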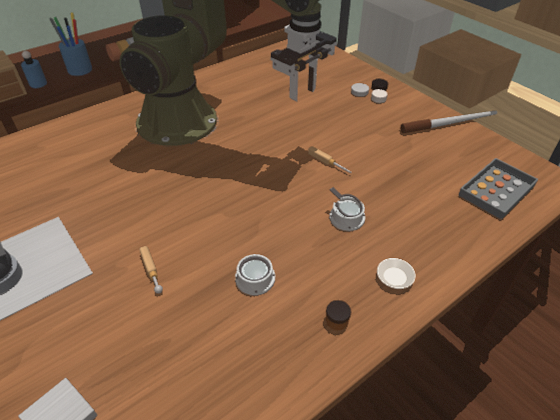

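View pics/side7.png

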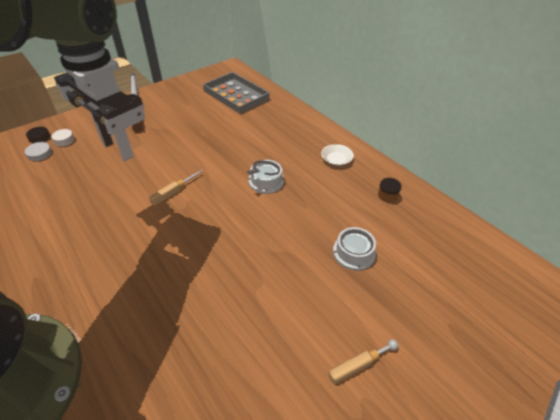

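View pics/zscene7.png

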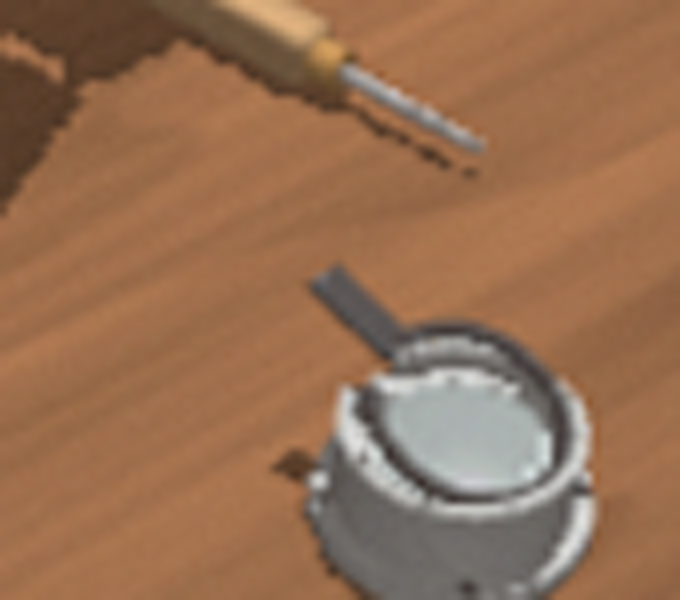

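View pics/zside7.png

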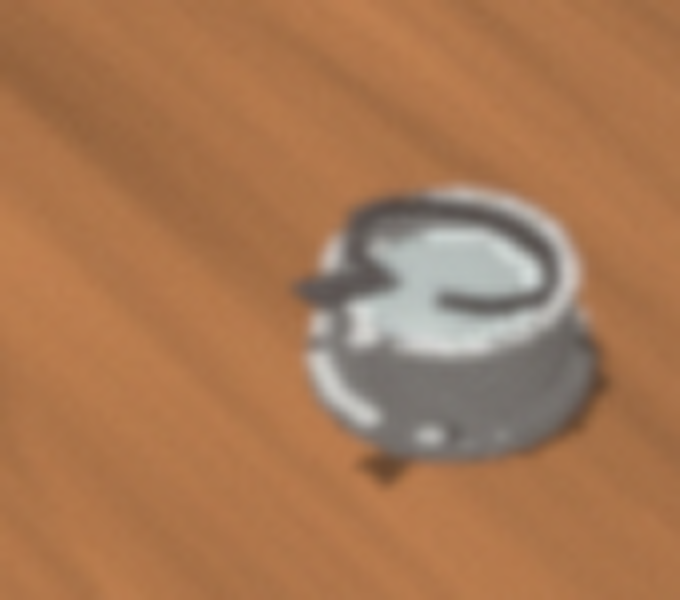

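The ear end sits unmoved at crop (323,275), with the ring tilted. The pick lies flat (handle at (322,157), tip (350,173) in the scene view), about 120 mm from the ear. The burnisher is unmoved at (150,270), and the arm is clear of everything.

```bash
python3 -c "
from station import ctrl
print(ctrl.hand_in())"
```

```text
the job is handed in; nothing more can be done
None
```

The ring's ear is lifted to about the height you asked for, and the job is handed in at about 12 s of the 58 s allowed. I gripped the pick by its handle and slid its tip about 11 mm in under the ear from outside. I then lifted straight up, lowered the pick off the ear, backed it out and laid it flat on the bench. The gripper never touched the ring.

- **Ear height:** the ear's rise is estimated, not measured exactly. Scene-camera rays give about 24 mm, triangulating the two cameras about 23 mm, and the pick's travel 24–26 mm, against the 25 mm wanted.
- **Ring:** it leans about 0.3 rad out of its groove. It stayed there unchanged between the picture after the pick was withdrawn and the last picture.
- **Pick and burnisher:** the pick lies about 120 mm from the ear, and the burnisher looks unmoved.
- **Forces and disagreements:** the force readings stayed under about 2 N. The scene camera and the arm's own position disagreed by about 3 mm sideways before I slid the tip in. I split the difference, and a picture before lifting showed the tip on the ear's centreline.

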